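# Locate a plate in the drilling fixture by touch and clamp it

### The job

Set up the loose aluminium plate in the drilling fixture with light fingertip pushes only; never grip it or pick it up. First nudge the plate's front edge until the plate sits squarely against both rear pins, then nudge its right end until its left end meets the single end pin with the back still on the rear pins, and last press the toggle clamp's red handle fully down so that its rubber pad holds the plate. Leave the other things on the bench alone.

Things in the scene. Friction and masses are not known exactly. Their poses are not given: they have to be found in the camera images.
- fixture: Drilling fixture bolted to the bench: dark grey steel subplate 140 x 240 x 15 mm, three pins, toggle clamp on its left. Origin: centre of the underside; x to its rear (away from the robot), y left, z up. A plate that is home has its rear face at x = 42 mm, its left end at y = 10 mm, its middle at (7, -40) mm. Pressing fixture or clamp with over 60 N is too hard.
- plate: Workpiece: loose aluminium plate 70 (x) x 100 (y) x 16 (z) mm, about 0.35 kg, two 12 mm holes near its right end, flat on the subplate. Origin: centre of its underside; axes as the fixture's when home. At the start its middle is 12 to 24 mm short of home both ways and it is turned up to 0.12 rad. 1 to 2 N slide it; pushes over 35 N are too hard.
- plate_front (a point): Middle of the plate's front edge face (toward the robot), at half its thickness: push here toward the rear pins; if one corner stays short, push again on that side
- plate_right_end (a point): Middle of the plate's right end face (the end with the holes), at half its thickness: push here toward the end pin
- plate_left_end (a point): Middle of the plate's left end face (toward the clamp), at half its thickness
- plate_rear_left (a point): Left corner of the plate's rear face, at half its thickness
- plate_rear_right (a point): Right corner of the plate's rear face, at half its thickness
- clamp_handle (a joint): Handle angle (rad): 0 level, fully down, clamp closed, on a stop with a little give; about 0.85 at the start, raised, clamp open. It stays where it is left. Pressing it straight down some 45 mm out from the pivot takes 3 to 6 N. The hold-down bar, on the pivot's other side, stands up to 125 mm above the bench when open and comes down with the handle, slowly at the end (toggle).
- rear_pin_right (a point): Top centre of the right rear pin: upright, 10 mm thick, 13 mm tall above the subplate
- rear_pin_left (a point): Top centre of the left rear pin, same size; the line through both rear pins is the fixture's y
- end_pin (a point): Top centre of the end pin, same size, between plate and clamp
- handle_pivot (a point): The handle's hinge: on the clamp's pivot pin, 58 mm above the bench; the hinge axis is the fixture's x
- handle_tip (a point): Outer end of the handle's red grip, on its centre line. The handle runs from the pivot toward the fixture's +y and, when raised, upward; the tip is 90 mm from the pivot. The red grip is 16 mm thick and covers the outer 62 mm
- clamp_pad: Black rubber pad, 14 mm across, on the spindle at the end of the hold-down bar, 67 mm from the bar's pivot, which is 34 mm from the handle's; origin at the middle of its lower face. It yields up to 6 mm on a spring and presses on the plate's top when the clamp is closed
- oil_bottle: Bystander: white plastic bottle with a green nozzle cap, 45 x 45 x 122 mm, standing; origin at the centre of its underside
- collet: Bystander: grey steel spring collet, 33 x 33 x 31 mm, standing; origin at the centre of its underside
- drill_box: Bystander: green sheet drill box, 68 x 91 x 33 mm, closed; origin at the centre of its underside
- lathe_tool: Bystander: brown steel lathe tool, 125 x 14 x 14 mm, lying; origin at the centre of its underside
- pliers: Bystander: pliers with yellow handles, 191 x 63 x 14 mm, lying; origin at the centre of its underside

How it is judged:
By the outcome, as a careful person would: the job done as asked, in the order asked, and still so for the second after the job is handed in, with the robot touching nothing.
It also fails if it takes over 61 s, if anything falls off the work surface, if the arm or the gripper's body presses on something with over 40 N, if the wrist force passes 120 N, or if a joint passes its speed limit or range.

### The arm

A 7-joint arm with a two-finger parallel gripper is mounted at the origin on a cart in front of the work surface, level with it; the furniture and walls round the work are solid. World frame = base frame: x ahead of the robot, y to its left, z up, the work surface at z = 0. Lengths are in m, angles in rad, forces in N, time in s.
With the tool pointing down it reaches from about 0.4 to 0.875 m from the base axis. Payload 19.3 kg.
Tool frame: the origin (TCP) lies at the very end of the fingers, on their centre line; the grasp point (between the pads) lies 19 mm behind it; z points along the fingers, y is the line along which they close (so a half turn about z gives the same grasp; the last joint's range is limited). The gripper opens to 85 mm and grips with 20 to 120 N. Pads are 22 mm wide; open, the fingers measure 114 mm over their backs; the gripper's body (76 mm by 85 mm) begins 54 mm behind the grasp point. The pads swing forward as they close: fully open they stand 13 mm farther back than shut.
Start: joints at [-1.248, 0.521, -0.036, 1.599, 0.021, 1.021, -0.113], TCP at [0.239, 0.577, 0.231] pointing down, gripper open.
Joint ranges: [-2.91, 2.91], [-0.3, 2.13], [-1.5, 1.42], [0.17, 2.43], [-1.26, 4.41], [0.16, 1.93], [-2.52, 2.52]. Speed limits (rad/s): [1.89, 1.89, 2.39, 2.39, 3.01, 3.01, 3.01].

### API

Orientations are given as a unit quaternion [w, x, y, z].
In Python, from rig import ctrl, eyes gives the robot as it stands.
- The arm moves only by the tool step_arm, never from a script. Its argument "commands" is a list of rows, each an object of numbers: "wx", "wy", "wz": the turn, a rotation vector about the world's x, y, z in units of 0.15 rad (1.0 is 0.15 rad); "tx", "ty", "tz": the shift along the world's x, y, z in units of 5 cm (1.0 is 5 cm); "fingers": the finger opening in mm, from 0 to 85.4. A call has 1 to 12 rows; each row shifts and turns the commanded pose from where the row before left it; what a row does not reach is not made up. A row lasts 1/10 s, in which the tool goes at most 50 mm and 8.59 degrees, less where a joint would pass 70% of its speed; a pose out of reach is approached as far as the arm can. A call with a number of a shift or a turn outside -1 to 1 is refused whole. A call with a gripper value outside its range is refused whole. The fingers move at their own pace and stop on an object; "newtons" is the grip in N (left out, the last holds). Time passes only in rows, so rows that do not move let the fingers close. It gives the time, the measured TCP pose, the force, the opening and the grip force at its end, in the units of the state.
- ctrl.read_state(): the state, without advancing time (a new reading comes with each control period).
- eyes.camera(name): name is "scene" or "top" or "wrist"; returns a dict with "frame" (420x560x3 uint8, red, green, blue), "mtx" (3x3 intrinsics, pixels), "T" (4x4, takes a point from camera to world coordinates). Camera axes: x right, y down, z forward; pixel columns grow to the right and rows downward; lengths in m; the calibration is good to about 2 mm. The wrist camera is an equidistant fisheye: a pixel r from the principal point sees the ray r / f radians off the axis. A picture is of the moment at which its call begins. There is no depth.
- ctrl.finish_job(): hands the job in; it is judged then, once.
Trained networks look in a picture, given as the dict that the camera call returned (one of the last four; its "shot" number tells which), for a name from the list of things; names that differ only in an ending like _2 or _b are one class to them, and where a whole thing is asked for, a point or a joint stands for the part that bears it (a point fixed in the world has none). Each returns a list of dicts, best first, with "p" (0 to 1); they miss things now and then, are a little off and sometimes report something else, mostly with a low value. They report only what shows in the picture. A call takes as long as a camera call.
- eyes.look_for(picture, label): "extent" ([left, top, right, bottom] as shares, 0 to 1, of the picture: columns of its width, rows of its height, round what is visible of it).
The state is a dict: "t": time; "joint_pos": joint angles; "joint_velocities": joint speeds; "joint_torque": joint torques, N m; "tcp_pos": TCP position; "tcp_rot": TCP orientation; "wrist_force": force on the tool from outside, world axes, zero at the start; "moment": the same for the moment, N m; "finger_gap": finger opening in m; "finger_force": force on a finger pad.
Only numpy, scipy, OpenCV 4.12 (cv2) and the standard library are available. Lean on these libraries where they do the work, as an engineer would, in place of code of your own. Each camera call takes 0.05 s, during which the arm holds its last target. There are 200 camera calls.

## Working session

There is one attempt and no reset: what is moved stays moved. The work goes in short steps, Python scripts to look and compute and a tool call to move; the robot and the scene stay as the last step left them, time stands still between calls to the robot, and variables do not carry over. Pictures are saved under pics/ and viewed, at most 10 in all, crops included, and the job is handed in when it is done.

Besides the shell and the picture viewer there is one more tool, called by a JSON object that holds its "method" and its "body". step_arm: Moves the arm, as the interface text tells. Its arguments: {"type":"object","properties":{"commands":{"type":"array"},"newtons":{"type":"number"}},"required":["commands"]}

```bash
mkdir -p pics; cat > h.py <<'E'
import numpy as np, cv2
from rig import ctrl, eyes
def ray(p,u,v):
    K=p["mtx"];d=np.linalg.inv(K)@[u,v,1];T=np.array(p["T"]);return T[:3,3],T[:3,:3]@d
def onz(p,u,v,z):
    o,d=ray(p,u,v);return o+d*(z-o[2])/d[2]
def proj(p,X):
    T=np.linalg.inv(p["T"]);c=T[:3,:3]@X+T[:3,3];q=np.array(p["mtx"])@c;return q[:2]/q[2]
def save(p,n,crop=None,s=1):
    f=p["frame"]
    if crop: f=f[crop[1]:crop[3],crop[0]:crop[2]]
    cv2.imwrite("pics/"+n,cv2.resize(f[:,:,::-1],None,fx=s,fy=s,interpolation=cv2.INTER_CUBIC))
E
python3 - <<'E'
from h import *
np.set_printoptions(precision=4,suppress=True)
for n in("top","scene"):
    p=eyes.camera(n);save(p,n+"1.png",s=1.4);print(n,p["mtx"],p["T"])
    for l in("fixture","plate","clamp_handle","clamp_pad","oil_bottle","collet","drill_box","lathe_tool","pliers"):
        r=eyes.look_for(p,l)
        for q in r[:1]: print(l,round(q["p"],2),(np.array(q["extent"])*[560,420,560,420]).round(1))
print(ctrl.read_state())
E
```

```text
top [[389.8711   0.     275.2991]
 [  0.     389.8711 207.7365]
 [  0.       0.       1.    ]] [[ 0.0217 -0.9936  0.1111  0.4489]
 [-0.9998 -0.0213  0.0043 -0.089 ]
 [-0.0019 -0.1112 -0.9938  1.0972]
 [ 0.      0.      0.      1.    ]]
fixture 0.55 [262.2 198.3 364.7 260.5]
plate 0.9 [315.6 211.1 357.7 245.2]
clamp_handle 0.64 [262.  219.3 294.5 228. ]
oil_bottle 0.87 [166.6 242.5 187.8 259.9]
collet 0.6 [114.1 213.3 156.  247. ]
drill_box 0.68 [116.8 215.6 154.5 249.1]
lathe_tool 0.72 [329.4 157.3 347.2 181.7]
pliers 0.81 [390.7 217.9 439.8 279. ]
scene [[441.4122   0.     283.0635]
 [  0.     441.4122 207.6145]
 [  0.       0.       1.    ]] [[ 0.4448 -0.486   0.7523 -0.2887]
 [-0.8953 -0.2178  0.3886 -0.5363]
 [-0.025  -0.8464 -0.532   0.6828]
 [ 0.      0.      0.      1.    ]]
fixture 0.76 [259.6 198.5 366.6 278.8]
plate 0.78 [310.7 238.4 356.8 270.8]
clamp_handle 0.48 [260.7 198.2 292.9 229.3]
oil_bottle 0.86 [164.9 193.9 182.  234.1]
collet 0.63 [183.9 207.7 200.3 224.8]
drill_box 0.93 [129.7 197.8 165.  222.1]
lathe_tool 0.51 [342.7 217.3 374.4 231.3]
pliers 0.64 [394.7 268.5 454.2 329.1]
{'t': 1.0, 'joint_pos': array([-1.2482,  0.5214, -0.0363,  1.5995,  0.0212,  1.0211, -0.1128]), 'joint_velocities': array([-0.0011, -0.0007, -0.001 ,  0.0016,  0.0006, -0.0004,  0.0007]), 'joint_torque': array([  0.0008, -92.6833,   1.9777, -37.0238,   0.0179,   0.0019,
        -0.    ]), 'tcp_pos': array([0.2392, 0.5774, 0.2313]), 'tcp_rot': array([ 0.    ,  0.1952,  0.9808, -0.    ]), 'wrist_force': array([-0.0234,  0.1703, -0.0101]), 'moment': array([0.0237, 0.0046, 0.0132]), 'finger_force': 0.0, 'finger_gap': 0.08545428597503166}
```

```bash
python3 - <<'E'
import cv2
a=cv2.imread("pics/top1.png");b=cv2.imread("pics/scene1.png")
c=lambda im,x0,y0,x1,y1,s:cv2.resize(im[int(y0*1.4):int(y1*1.4),int(x0*1.4):int(x1*1.4)],(800,600),interpolation=cv2.INTER_CUBIC)
cv2.imwrite("pics/t_c.png",c(a,250,175,378,271,1)); cv2.imwrite("pics/s_c.png",c(b,250,190,378,286,1))
E
```

```text
(no output)
```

View pics/t_c.png

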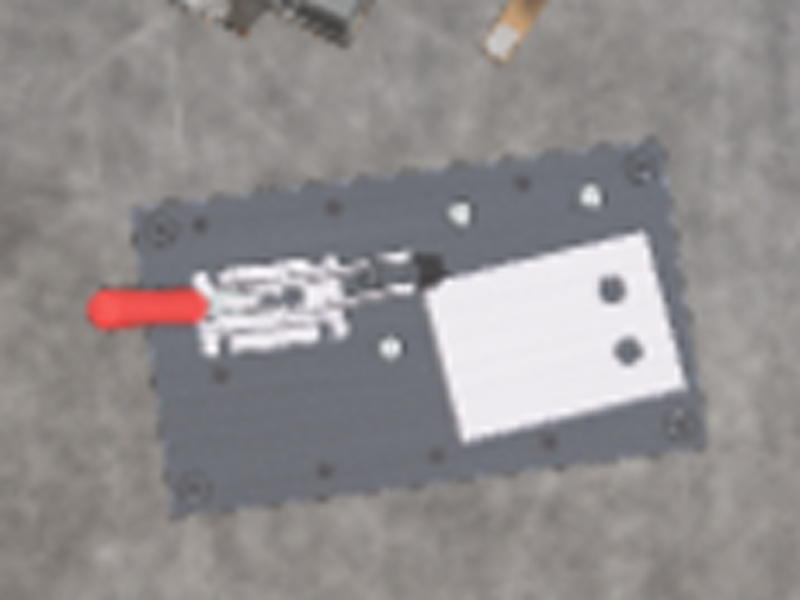

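View pics/s_c.png

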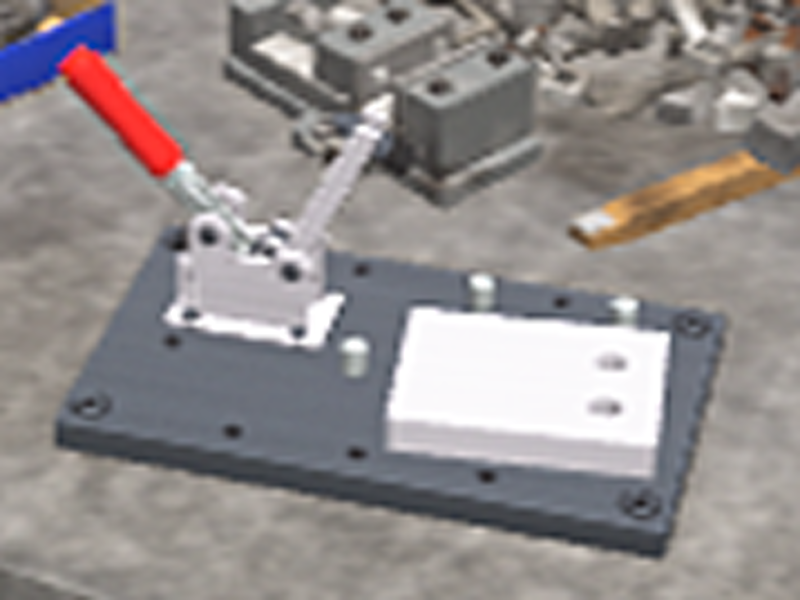

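View pics/top1.png

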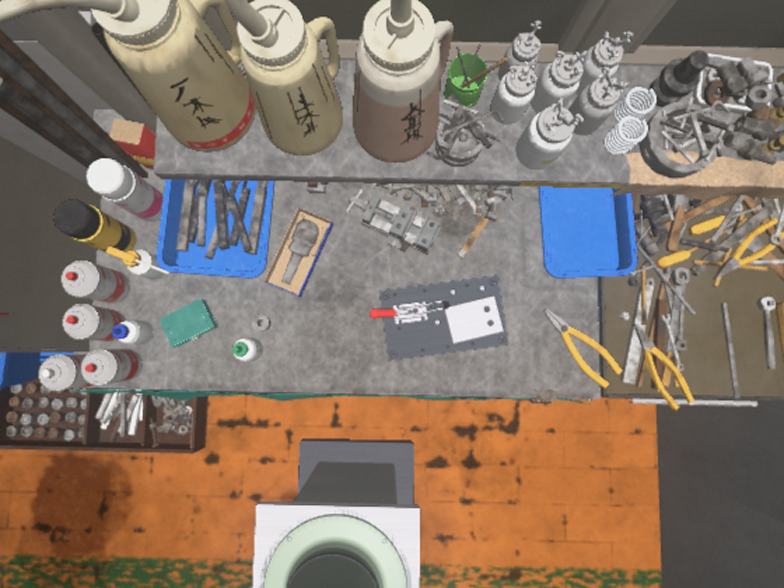

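```bash
cat >> h.py <<'E'
def fitfix(pts_local,pts_w):
    A=np.array(pts_local)[:,:2];B=np.array(pts_w)[:,:2];a=A-A.mean(0);b=B-B.mean(0)
    th=np.arctan2((a[:,0]*b[:,1]-a[:,1]*b[:,0]).sum(),(a*b).sum())
    R=np.array([[np.cos(th),-np.sin(th)],[np.sin(th),np.cos(th)]]);t=B.mean(0)-R@A.mean(0)
    return th,R,t,(B-(A@R.T+t))
E
python3 - <<'E'
from h import *
np.set_printoptions(precision=4,suppress=True)
p=eyes.camera("top")
w=lambda x,y,z:onz(p,250+x/6.25-.5,175+y/6.25-.5,z)
F=[w(*c,.015) for c in((133,207),(663,143),(706,448),(172,517))]
th,R,t,res=fitfix([(.07,.12),(.07,-.12),(-.07,-.12),(-.07,.12)],F)
print("fix",th,t,res)
P=[w(*c,.031) for c in((425,290),(645,233),(686,388),(464,441))]
th2,R2,t2,res=fitfix([(.035,.05),(.035,-.05),(-.035,-.05),(-.035,.05)],P)
print("plate",th2,t2,res,"in fix",th2-th,R.T@(t2-t))
for n,c,z in(("rl",(460,213),.028),("rr",(591,195),.028),("end",(390,347),.028),("tip",(100,309),.126),("gripin",(207,305),.08),("pad",(430,268),.115)):
    print(n,R.T@(w(*c,z)[:2]-t))
E
```

```text
fix 0.14500507944180738 [ 0.5188 -0.1999] [[-0.0007 -0.0007]
 [-0.0015  0.    ]
 [ 0.0014  0.0014]
 [ 0.0008 -0.0008]]
plate 0.26323298935511197 [ 0.5146 -0.2579] [[-0.0011 -0.0003]
 [ 0.0001 -0.0002]
 [ 0.0001  0.0002]
 [ 0.0009  0.0003]] in fix 0.11822790991330459 [-0.0125 -0.0568]
rl [ 0.0473 -0.0235]
rr [ 0.0481 -0.082 ]
end [-0.0075  0.0151]
tip [0.0176 0.1375]
gripin [0.0171 0.0938]
pad [0.0184 0.0033]
```

{"method": "step_arm", "body": {"commands": [{"tx": 0.4, "ty": -0.6, "wz": -0.69, "fingers": 0}, {"tx": 0.4, "ty": -0.6, "wz": -0.69, "fingers": 0}, {"tx": 0.4, "ty": -0.6, "wz": -0.69, "fingers": 0}, {"tx": 0.4, "ty": -0.6, "wz": -0.69, "fingers": 0}, {"tx": 0.4, "ty": -0.6, "wz": -0.69, "fingers": 0}, {"tx": 0.4, "ty": -0.6, "wz": -0.69, "fingers": 0}, {"tx": 0.4, "ty": -0.6, "wz": -0.69, "fingers": 0}, {"tx": 0.4, "ty": -0.6, "wz": -0.69, "fingers": 0}, {"tx": 0.4, "ty": -0.6, "wz": -0.69, "fingers": 0}, {"tx": 0.4, "ty": -0.6, "wz": -0.69, "fingers": 0}]}}

```text
validation failed for argument at $.co...
```

{"method": "step_arm", "body": {"commands": [{"tx": 0.4, "ty": -0.6, "tz": 0.0, "wx": 0.0, "wy": 0.0, "wz": -0.69, "fingers": 0.0}]}}

```text
t: 1.15
tcp_pos: [0.2564, 0.5498, 0.2308]
tcp_rot: [-0.001, 0.243, 0.97, 0.0]
wrist_force: [1.6, -1.0, -0.5]
finger_gap: 0.0738
finger_force: 0.0
```

{"method": "step_arm", "body": {"commands": [{"tx": 0.4, "ty": -0.6, "tz": 0, "wx": 0, "wy": 0, "wz": -0.69, "fingers": 0}, {"tx": 0.4, "ty": -0.6, "tz": 0, "wx": 0, "wy": 0, "wz": -0.69, "fingers": 0}, {"tx": 0.4, "ty": -0.6, "tz": 0, "wx": 0, "wy": 0, "wz": -0.69, "fingers": 0}, {"tx": 0.4, "ty": -0.6, "tz": 0, "wx": 0, "wy": 0, "wz": -0.69, "fingers": 0}, {"tx": 0.4, "ty": -0.8, "tz": 0, "wx": 0, "wy": 0, "wz": -0.69, "fingers": 0}, {"tx": 0.4, "ty": -0.8, "tz": 0, "wx": 0, "wy": 0, "wz": -0.69, "fingers": 0}, {"tx": 0.4, "ty": -0.8, "tz": 0, "wx": 0, "wy": 0, "wz": -0.69, "fingers": 0}, {"tx": 0.4, "ty": -0.8, "tz": 0, "wx": 0, "wy": 0, "wz": -0.69, "fingers": 0}, {"tx": 0.4, "ty": -0.8, "tz": 0, "wx": 0, "wy": 0, "wz": -0.69, "fingers": 0}, {"tx": 0, "ty": -0.8, "tz": 0, "wx": 0, "wy": 0, "wz": 0, "fingers": 0}]}}

```text
t: 2.15
tcp_pos: [0.441, 0.1855, 0.2314]
tcp_rot: [0.001, 0.657, 0.754, 0.0]
wrist_force: [1.2, 0.1, -0.5]
finger_gap: 0.0002
finger_force: 0.0
```

{"method": "step_arm", "body": {"commands": [{"tx": 0, "ty": -0.8, "tz": 0, "wx": 0, "wy": 0, "wz": 0, "fingers": 0}, {"tx": 0, "ty": -0.8, "tz": 0, "wx": 0, "wy": 0, "wz": 0, "fingers": 0}, {"tx": 0, "ty": -0.8, "tz": 0, "wx": 0, "wy": 0, "wz": 0, "fingers": 0}, {"tx": 0, "ty": -0.8, "tz": 0, "wx": 0, "wy": 0, "wz": 0, "fingers": 0}, {"tx": 0, "ty": -0.8, "tz": 0, "wx": 0, "wy": 0, "wz": 0, "fingers": 0}, {"tx": 0, "ty": -0.8, "tz": 0, "wx": 0, "wy": 0, "wz": 0, "fingers": 0}, {"tx": 0, "ty": -0.8, "tz": 0, "wx": 0, "wy": 0, "wz": 0, "fingers": 0}, {"tx": 0, "ty": -0.8, "tz": 0, "wx": 0, "wy": 0, "wz": 0, "fingers": 0}, {"tx": 0, "ty": -0.8, "tz": 0, "wx": 0, "wy": 0, "wz": 0, "fingers": 0}, {"tx": 0, "ty": -0.8, "tz": 0, "wx": 0, "wy": 0, "wz": 0, "fingers": 0}, {"tx": 0, "ty": -0.7, "tz": 0, "wx": 0, "wy": 0, "wz": 0, "fingers": 0}, {"tx": 0, "ty": 0, "tz": 0, "wx": 0, "wy": 0, "wz": 0, "fingers": 0}]}}

```text
t: 3.35
tcp_pos: [0.4384, -0.252, 0.2315]
tcp_rot: [0.001, 0.657, 0.754, -0.001]
wrist_force: [-0.8, 0.5, 0.1]
finger_gap: -0.0002
finger_force: 0.0
```

```bash
python3 - <<'E'
from h import *
np.set_printoptions(precision=4,suppress=True)
p=eyes.camera("wrist");print(p["mtx"],p["T"]);save(p,"w1.png",s=1.4);np.savez("w1.npz",f=p["frame"],K=p["mtx"],T=p["T"])
s=ctrl.read_state();print(s["tcp_pos"],s["tcp_rot"],s["joint_pos"],s["wrist_force"])
E
```

```text
[[325.1923   0.     279.4406]
 [  0.     325.1923 205.7048]
 [  0.       0.       1.    ]] [[ 0.9905  0.1321  0.0375  0.4282]
 [ 0.1373 -0.9543 -0.2655 -0.1839]
 [ 0.0007  0.2681 -0.9634  0.3732]
 [ 0.      0.      0.      1.    ]]
[ 0.4387 -0.2497  0.2312] [ 0.0002  0.6561  0.7547 -0.0003] [ 0.0243  0.3642  0.486   1.9306 -0.2136  0.8969  0.7568] [-0.8601  1.1873 -0.7089]
```

View pics/w1.png

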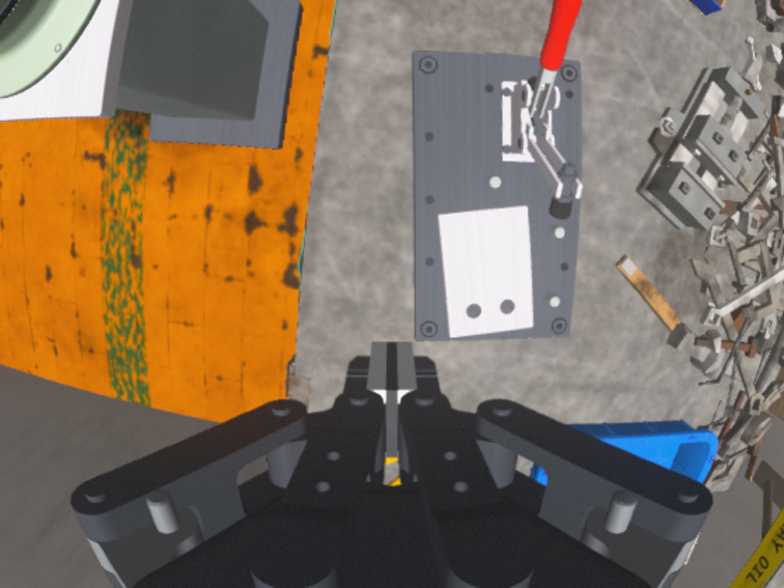

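```bash
cat >> h.py <<'E'
def wonz(K,T,u,v,z):
    q=np.array([u-K[0,2],v-K[1,2]]);r=np.hypot(*q);a=r/K[0,0]
    d=T[:3,:3]@np.array([*(q/r*np.sin(a)),np.cos(a)]);o=T[:3,3];return o+d*(z-o[2])/d[2]
E
python3 - <<'E'
from h import *
np.set_printoptions(precision=4,suppress=True)
d=np.load("w1.npz");w=lambda x,y,z:wonz(d["K"],d["T"],x/1.4,y/1.4,z)
th,R,t,res=fitfix([(.07,.12),(.07,-.12),(-.07,-.12),(-.07,.12)],[w(580,63,.015),w(569,340,.015),w(417,340,.015),w(414,52,.015)])
print(th,t,res)
th2,R2,t2,res=fitfix([(.035,.05),(.035,-.05),(-.035,-.05),(-.035,.05)],[w(*c,.031) for c in((528,206),(533,328),(450,338),(438,213))])
print(th2-th,R.T@(t2-t),res)
for c in((495,182),(560,233),(554,301)): print(R.T@(w(*c,.028)[:2]-t))
E
```

```text
0.14996209574394312 [ 0.5199 -0.1992] [[-0.0018 -0.0013]
 [-0.0005 -0.0013]
 [ 0.0015  0.0033]
 [ 0.0008 -0.0008]]
0.10292104870571098 [-0.0125 -0.0554] [[ 0.0001  0.0002]
 [ 0.0006 -0.0007]
 [ 0.0002 -0.0005]
 [-0.001   0.001 ]]
[-0.0089  0.0159]
[ 0.0465 -0.0232]
[ 0.0456 -0.0801]
```

{"method": "step_arm", "body": {"commands": [{"tx": 0.06, "ty": -0.28, "tz": -0.6, "wx": 0, "wy": 0, "wz": 0.05, "fingers": 0}, {"tx": 0, "ty": 0, "tz": -0.8, "wx": 0, "wy": 0, "wz": 0, "fingers": 0}, {"tx": 0, "ty": 0, "tz": -0.8, "wx": 0, "wy": 0, "wz": 0, "fingers": 0}, {"tx": 0, "ty": 0, "tz": -0.8, "wx": 0, "wy": 0, "wz": 0, "fingers": 0}, {"tx": 0, "ty": 0, "tz": -0.6, "wx": 0, "wy": 0, "wz": 0, "fingers": 0}, {"tx": 0, "ty": 0, "tz": -0.4, "wx": 0, "wy": 0, "wz": 0, "fingers": 0}, {"tx": 0, "ty": 0, "tz": -0.18, "wx": 0, "wy": 0, "wz": 0, "fingers": 0}, {"tx": 0, "ty": 0, "tz": 0, "wx": 0, "wy": 0, "wz": 0, "fingers": 0}, {"tx": 0, "ty": 0, "tz": 0, "wx": 0, "wy": 0, "wz": 0, "fingers": 0}]}}

```text
t: 4.3
tcp_pos: [0.4428, -0.2615, 0.0232]
tcp_rot: [0.0, 0.652, 0.758, 0.0]
wrist_force: [0.0, -0.3, 0.5]
finger_gap: 0.0
finger_force: 0.0
```

{"method": "step_arm", "body": {"commands": [{"tx": 0.09, "ty": 0.013, "tz": -0.06, "wx": 0, "wy": 0, "wz": 0, "fingers": 0}, {"tx": 0.09, "ty": 0.013, "tz": 0, "wx": 0, "wy": 0, "wz": 0, "fingers": 0}, {"tx": 0.09, "ty": 0.013, "tz": 0, "wx": 0, "wy": 0, "wz": 0, "fingers": 0}, {"tx": 0.09, "ty": 0.013, "tz": 0, "wx": 0, "wy": 0, "wz": 0, "fingers": 0}, {"tx": 0.04, "ty": 0.006, "tz": 0, "wx": 0, "wy": 0, "wz": 0, "fingers": 0}, {"tx": 0.04, "ty": 0.006, "tz": 0, "wx": 0, "wy": 0, "wz": 0, "fingers": 0}, {"tx": 0.04, "ty": 0.006, "tz": 0, "wx": 0, "wy": 0, "wz": 0, "fingers": 0}, {"tx": 0.04, "ty": 0.006, "tz": 0, "wx": 0, "wy": 0, "wz": 0, "fingers": 0}, {"tx": 0.04, "ty": 0.006, "tz": 0, "wx": 0, "wy": 0, "wz": 0, "fingers": 0}, {"tx": 0.04, "ty": 0.006, "tz": 0, "wx": 0, "wy": 0, "wz": 0, "fingers": 0}, {"tx": 0, "ty": 0, "tz": 0, "wx": 0, "wy": 0, "wz": 0, "fingers": 0}]}}

```text
t: 5.4
tcp_pos: [0.4725, -0.2572, 0.0193]
tcp_rot: [0.0, 0.652, 0.758, 0.0]
wrist_force: [0.2, 0.5, -0.3]
finger_gap: -0.0002
finger_force: 0.1
```

{"method": "step_arm", "body": {"commands": [{"tx": 0.03, "ty": 0.0045, "tz": 0, "wx": 0, "wy": 0, "wz": 0, "fingers": 0}, {"tx": 0.03, "ty": 0.0045, "tz": 0, "wx": 0, "wy": 0, "wz": 0, "fingers": 0}, {"tx": 0.03, "ty": 0.0045, "tz": 0, "wx": 0, "wy": 0, "wz": 0, "fingers": 0}, {"tx": 0.03, "ty": 0.0045, "tz": 0, "wx": 0, "wy": 0, "wz": 0, "fingers": 0}, {"tx": 0.02, "ty": 0.003, "tz": 0, "wx": 0, "wy": 0, "wz": 0, "fingers": 0}]}}

```text
t: 5.9
tcp_pos: [0.4794, -0.2561, 0.0193]
tcp_rot: [-0.0, 0.652, 0.758, -0.0]
wrist_force: [-1.4, -0.4, -0.8]
finger_gap: 0.0003
finger_force: 0.5
```

```bash
python3 - <<'E'
from h import *
p=eyes.camera("wrist");np.savez("w2.npz",f=p["frame"],K=p["mtx"],T=p["T"]);save(p,"w2.png",(140,0,420,260),2.3)
p=eyes.camera("top");print(eyes.look_for(p,"plate")[:1])
for i in range(3):print(ctrl.read_state()["wrist_force"])
E
```

```text
[{'extent': [0.5668, 0.5026, 0.6093, 0.5683], 'p': 0.74}]
[-0.1495969   0.41594089  0.94900503]
[-0.1495969   0.41594089  0.94900503]
[-0.1495969   0.41594089  0.94900503]
```

View pics/w2.png

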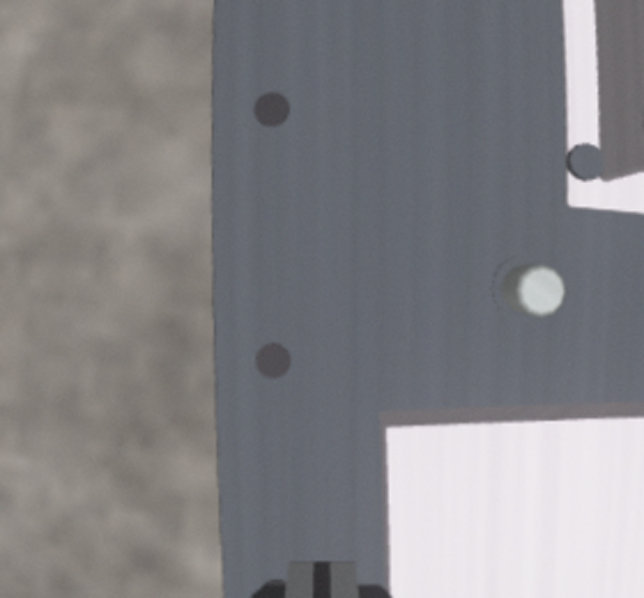

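{"method": "step_arm", "body": {"commands": [{"tx": 0.02, "ty": 0.003, "tz": 0, "wx": 0, "wy": 0, "wz": 0, "fingers": 0}, {"tx": 0.02, "ty": 0.003, "tz": 0, "wx": 0, "wy": 0, "wz": 0, "fingers": 0}, {"tx": 0.02, "ty": 0.003, "tz": 0, "wx": 0, "wy": 0, "wz": 0, "fingers": 0}, {"tx": 0.02, "ty": 0.003, "tz": 0, "wx": 0, "wy": 0, "wz": 0, "fingers": 0}]}}

```text
t: 6.45
tcp_pos: [0.4833, -0.2555, 0.0193]
tcp_rot: [-0.0, 0.652, 0.758, -0.0]
wrist_force: [-1.4, -0.2, -0.0]
finger_gap: 0.0001
finger_force: 0.5
```

```bash
python3 - <<'E'
from h import *
np.set_printoptions(precision=4,suppress=True)
print(ctrl.read_state()["wrist_force"])
c,s=np.cos(.147),np.sin(.147);R=np.array([[c,-s],[s,c]]);t=np.array([.5193,-.1996])
d=np.load("w2.npz")
for u,v,z in((386,427,.031),(388,590,.031),(640,416,.031),(543,290,.028)):
    print(R.T@(wonz(d["K"],d["T"],140+u/2.3,v/2.3,z)[:2]-t))
p=eyes.camera("wrist");np.savez("w3.npz",f=p["frame"],K=p["mtx"],T=p["T"]);save(p,"w3.png",(220,60,480,260),3)
E
```

```text
[-1.3932 -0.1668 -0.0196]
[-0.0369 -0.0089]
[-0.0356 -0.0405]
[ 0.0116 -0.0061]
[-0.0083  0.0163]
```

{"method": "step_arm", "body": {"commands": [{"tx": 0.02, "ty": 0.003, "tz": 0, "wx": 0, "wy": 0, "wz": 0, "fingers": 0}, {"tx": 0.02, "ty": 0.003, "tz": 0, "wx": 0, "wy": 0, "wz": 0, "fingers": 0}, {"tx": 0.02, "ty": 0.003, "tz": 0, "wx": 0, "wy": 0, "wz": 0, "fingers": 0}]}}

```text
t: 6.8
tcp_pos: [0.4862, -0.2551, 0.0192]
tcp_rot: [-0.0, 0.652, 0.758, -0.0]
wrist_force: [-4.3, 0.8, 0.4]
finger_gap: 0.0001
finger_force: 1.8
```

{"method": "step_arm", "body": {"commands": [{"tx": 0.015, "ty": 0.002, "tz": 0, "wx": 0, "wy": 0, "wz": 0, "fingers": 0}]}}

```text
t: 6.9
tcp_pos: [0.4865, -0.2548, 0.0192]
tcp_rot: [-0.001, 0.652, 0.758, -0.0]
wrist_force: [-6.1, 1.1, 1.8]
finger_gap: 0.0003
finger_force: 2.9
```

{"method": "step_arm", "body": {"commands": [{"tx": 0.015, "ty": 0.002, "tz": 0, "wx": 0, "wy": 0, "wz": 0, "fingers": 0}]}}

```text
t: 7.0
tcp_pos: [0.4868, -0.2547, 0.0191]
tcp_rot: [-0.001, 0.652, 0.758, -0.0]
wrist_force: [-9.3, 0.8, 4.4]
finger_gap: -0.0
finger_force: 4.6
```

{"method": "step_arm", "body": {"commands": [{"tx": -0.3, "ty": -0.045, "tz": 0, "wx": 0, "wy": 0, "wz": 0, "fingers": 0}, {"tx": -0.4, "ty": -0.06, "tz": 0, "wx": 0, "wy": 0, "wz": 0, "fingers": 0}, {"tx": 0, "ty": -0.3, "tz": 0.6, "wx": 0, "wy": 0, "wz": 0, "fingers": 0}, {"tx": 0.13, "ty": -0.7, "tz": 0.7, "wx": 0, "wy": 0, "wz": 0, "fingers": 0}, {"tx": 0.13, "ty": -0.7, "tz": 0.7, "wx": 0, "wy": 0, "wz": 0, "fingers": 0}, {"tx": 0.4, "ty": 0, "tz": 0, "wx": 0, "wy": 0, "wz": 0, "fingers": 0}, {"tx": 0.6, "ty": 0.12, "tz": 0, "wx": 0, "wy": 0, "wz": 0, "fingers": 0}, {"tx": 0.6, "ty": 0.12, "tz": 0, "wx": 0, "wy": 0, "wz": 0, "fingers": 0}, {"tx": 0, "ty": 0, "tz": 0, "wx": 0, "wy": 0, "wz": 0, "fingers": 0}, {"tx": 0, "ty": 0, "tz": 0, "wx": 0, "wy": 0, "wz": 0, "fingers": 0}]}}

```text
t: 8.0
tcp_pos: [0.5461, -0.3329, 0.119]
tcp_rot: [-0.0, 0.652, 0.759, -0.0]
wrist_force: [-0.5, 0.5, 0.2]
finger_gap: 0.0
finger_force: 0.0
```

```bash
python3 - <<'E'
from h import *
p=eyes.camera("wrist");np.savez("w4.npz",f=p["frame"],K=p["mtx"],T=p["T"]);save(p,"w4.png",(140,40,440,265),2.6)
print(ctrl.read_state()["tcp_pos"])
E
```

```text
[ 0.54532793 -0.33335079  0.11912402]
```

View pics/w4.png

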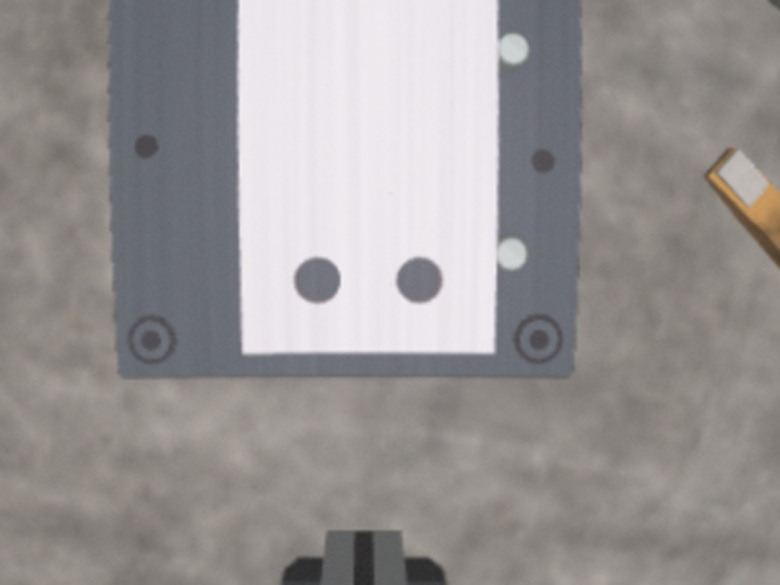

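{"method": "step_arm", "body": {"commands": [{"tx": -0.08, "ty": -0.01, "tz": -0.6, "wx": 0, "wy": 0, "wz": 0, "fingers": 0}, {"tx": 0, "ty": 0, "tz": -0.7, "wx": 0, "wy": 0, "wz": 0, "fingers": 0}, {"tx": 0, "ty": 0, "tz": -0.5, "wx": 0, "wy": 0, "wz": 0, "fingers": 0}, {"tx": 0, "ty": 0, "tz": -0.18, "wx": 0, "wy": 0, "wz": 0, "fingers": 0}, {"tx": 0, "ty": 0, "tz": 0, "wx": 0, "wy": 0, "wz": 0, "fingers": 0}, {"tx": 0, "ty": 0, "tz": 0, "wx": 0, "wy": 0, "wz": 0, "fingers": 0}]}}

```text
t: 8.65
tcp_pos: [0.542, -0.3343, 0.0215]
tcp_rot: [0.001, 0.652, 0.758, 0.0]
wrist_force: [-0.0, -0.9, 1.2]
finger_gap: 0.0002
finger_force: 0.0
```

```bash
python3 - <<'E'
from h import *
np.set_printoptions(precision=4,suppress=True)
c,s=np.cos(.147),np.sin(.147);R=np.array([[c,-s],[s,c]]);t=np.array([.5193,-.1996])
d=np.load("w4.npz")
for u,v,z in((242,354,.031),(496,354,.031),(240,60,.031),(498,60,.031),(513,49,.028),(512,254,.028),(119,377,.015),(573,377,.015)):
    print(R.T@(wonz(d["K"],d["T"],140+u/2.6,40+v/2.6,z)[:2]-t))
q=ctrl.read_state();print(R.T@(q["tcp_pos"][:2]-t),q["tcp_pos"],q["tcp_rot"],q["wrist_force"])
E
```

```text
[-0.0273 -0.1087]
[ 0.0433 -0.1084]
[-0.0271 -0.0274]
[ 0.0423 -0.0269]
[ 0.047 -0.023]
[ 0.0475 -0.0806]
[-0.0681 -0.1184]
[ 0.0701 -0.1179]
[ 0.0027 -0.1366] [ 0.542  -0.3343  0.0215] [0.0006 0.6521 0.7581 0.    ] [-0.0478 -0.859   1.2024]
```

{"method": "step_arm", "body": {"commands": [{"tx": -0.012, "ty": 0.08, "tz": -0.03, "wx": 0, "wy": 0, "wz": 0, "fingers": 0}, {"tx": -0.012, "ty": 0.08, "tz": 0, "wx": 0, "wy": 0, "wz": 0, "fingers": 0}, {"tx": -0.012, "ty": 0.08, "tz": 0, "wx": 0, "wy": 0, "wz": 0, "fingers": 0}, {"tx": -0.006, "ty": 0.04, "tz": 0, "wx": 0, "wy": 0, "wz": 0, "fingers": 0}, {"tx": -0.006, "ty": 0.04, "tz": 0, "wx": 0, "wy": 0, "wz": 0, "fingers": 0}, {"tx": -0.006, "ty": 0.04, "tz": 0, "wx": 0, "wy": 0, "wz": 0, "fingers": 0}, {"tx": -0.006, "ty": 0.04, "tz": 0, "wx": 0, "wy": 0, "wz": 0, "fingers": 0}, {"tx": -0.006, "ty": 0.04, "tz": 0, "wx": 0, "wy": 0, "wz": 0, "fingers": 0}, {"tx": -0.006, "ty": 0.04, "tz": 0, "wx": 0, "wy": 0, "wz": 0, "fingers": 0}, {"tx": -0.006, "ty": 0.04, "tz": 0, "wx": 0, "wy": 0, "wz": 0, "fingers": 0}, {"tx": -0.006, "ty": 0.04, "tz": 0, "wx": 0, "wy": 0, "wz": 0, "fingers": 0}]}}

```text
t: 9.75
tcp_pos: [0.5375, -0.3055, 0.0188]
tcp_rot: [-0.0, 0.652, 0.758, -0.0]
wrist_force: [-0.7, -1.0, 0.9]
finger_gap: 0.0
finger_force: 0.6
```

{"method": "step_arm", "body": {"commands": [{"tx": -0.003, "ty": 0.02, "tz": 0, "wx": 0, "wy": 0, "wz": 0, "fingers": 0}, {"tx": -0.003, "ty": 0.02, "tz": 0, "wx": 0, "wy": 0, "wz": 0, "fingers": 0}, {"tx": -0.003, "ty": 0.02, "tz": 0, "wx": 0, "wy": 0, "wz": 0, "fingers": 0}]}}

```text
t: 10.05
tcp_pos: [0.5371, -0.3026, 0.0188]
tcp_rot: [-0.0, 0.652, 0.758, -0.0]
wrist_force: [0.3, -1.1, 0.0]
finger_gap: -0.0002
finger_force: 0.6
```

{"method": "step_arm", "body": {"commands": [{"tx": -0.003, "ty": 0.02, "tz": 0, "wx": 0, "wy": 0, "wz": 0, "fingers": 0}, {"tx": -0.003, "ty": 0.02, "tz": 0, "wx": 0, "wy": 0, "wz": 0, "fingers": 0}]}}

```text
t: 10.25
tcp_pos: [0.5368, -0.3006, 0.0188]
tcp_rot: [-0.0, 0.652, 0.758, -0.0]
wrist_force: [0.6, -1.1, 1.5]
finger_gap: 0.0002
finger_force: 0.5
```

{"method": "step_arm", "body": {"commands": [{"tx": -0.003, "ty": 0.02, "tz": 0, "wx": 0, "wy": 0, "wz": 0, "fingers": 0}]}}

```text
t: 10.35
tcp_pos: [0.5366, -0.2996, 0.0188]
tcp_rot: [-0.0, 0.652, 0.758, -0.0]
wrist_force: [0.7, -1.3, 0.9]
finger_gap: 0.0001
finger_force: 0.5
```

{"method": "step_arm", "body": {"commands": [{"tx": -0.002, "ty": 0.015, "tz": 0, "wx": 0, "wy": 0, "wz": 0, "fingers": 0}]}}

```text
t: 10.45
tcp_pos: [0.5365, -0.2988, 0.0188]
tcp_rot: [-0.0, 0.652, 0.758, -0.0]
wrist_force: [0.8, -1.7, 0.2]
finger_gap: -0.0002
finger_force: 1.2
```

{"method": "step_arm", "body": {"commands": [{"tx": -0.002, "ty": 0.015, "tz": 0, "wx": 0, "wy": 0, "wz": 0, "fingers": 0}]}}

```text
t: 10.55
tcp_pos: [0.5366, -0.2986, 0.0189]
tcp_rot: [0.0, 0.652, 0.758, -0.0]
wrist_force: [1.9, -6.4, -1.1]
finger_gap: -0.0002
finger_force: 3.2
```

{"method": "step_arm", "body": {"commands": [{"tx": -0.002, "ty": 0.015, "tz": 0, "wx": 0, "wy": 0, "wz": 0, "fingers": 0}]}}

```text
t: 10.65
tcp_pos: [0.5366, -0.2986, 0.0191]
tcp_rot: [0.001, 0.652, 0.758, -0.0]
wrist_force: [2.2, -8.9, -1.9]
finger_gap: -0.0001
finger_force: 4.8
```

{"method": "step_arm", "body": {"commands": [{"tx": 0.03, "ty": -0.2, "tz": 0, "wx": 0, "wy": 0, "wz": 0, "fingers": 0}, {"tx": 0.05, "ty": -0.4, "tz": 0, "wx": 0, "wy": 0, "wz": 0, "fingers": 0}, {"tx": 0, "ty": 0, "tz": 0.6, "wx": 0, "wy": 0, "wz": 0, "fingers": 0}, {"tx": 0, "ty": 0, "tz": 0.8, "wx": 0, "wy": 0, "wz": 0, "fingers": 0}, {"tx": 0, "ty": 0, "tz": 0.8, "wx": 0, "wy": 0, "wz": 0, "fingers": 0}, {"tx": 0, "ty": 0, "tz": 0.8, "wx": 0, "wy": 0, "wz": 0, "fingers": 0}, {"tx": 0, "ty": 0, "tz": 0.4, "wx": 0, "wy": 0, "wz": 0, "fingers": 0}, {"tx": 0, "ty": 0, "tz": 0, "wx": 0, "wy": 0, "wz": 0, "fingers": 0}, {"tx": 0, "ty": 0, "tz": 0, "wx": 0, "wy": 0, "wz": 0, "fingers": 0}]}}

```text
t: 11.55
tcp_pos: [0.5403, -0.3274, 0.1886]
tcp_rot: [-0.0, 0.652, 0.758, 0.0]
wrist_force: [0.4, 0.4, -1.2]
finger_gap: -0.0002
finger_force: 0.0
```

```bash
python3 - <<'E'
from h import *
p=eyes.camera("wrist");np.savez("w5.npz",f=p["frame"],K=p["mtx"],T=p["T"]);save(p,"w5.png",(170,40,450,250),2.8)
E
```

```text
(no output)
```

View pics/w5.png

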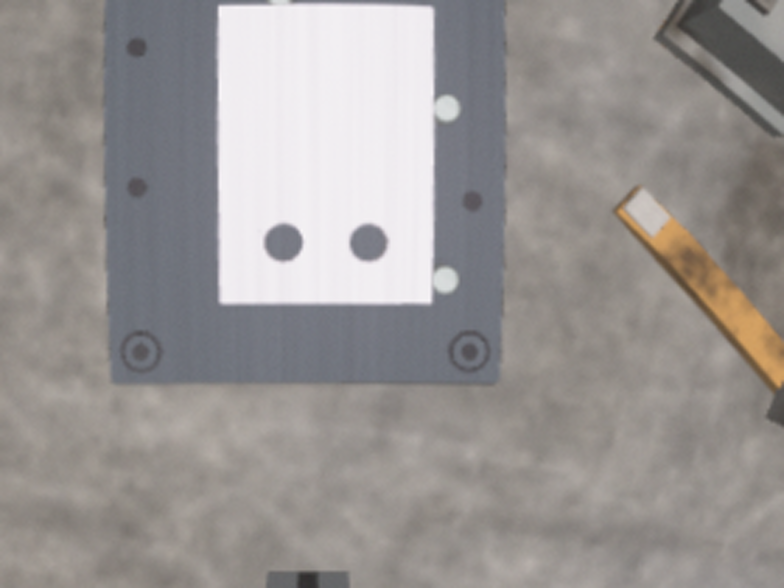

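{"method": "step_arm", "body": {"commands": [{"tx": -0.055, "ty": 0.63, "tz": 0, "wx": 0, "wy": 0, "wz": 0, "fingers": 0}, {"tx": -0.055, "ty": 0.63, "tz": 0, "wx": 0, "wy": 0, "wz": 0, "fingers": 0}, {"tx": -0.055, "ty": 0.63, "tz": 0, "wx": 0, "wy": 0, "wz": 0, "fingers": 0}, {"tx": -0.055, "ty": 0.63, "tz": 0, "wx": 0, "wy": 0, "wz": 0, "fingers": 0}, {"tx": -0.055, "ty": 0.63, "tz": 0, "wx": 0, "wy": 0, "wz": 0, "fingers": 0}, {"tx": -0.055, "ty": 0.63, "tz": 0, "wx": 0, "wy": 0, "wz": 0, "fingers": 0}, {"tx": -0.055, "ty": 0.63, "tz": 0, "wx": 0, "wy": 0, "wz": 0, "fingers": 0}, {"tx": -0.055, "ty": 0.63, "tz": 0, "wx": 0, "wy": 0, "wz": 0, "fingers": 0}, {"tx": 0, "ty": 0, "tz": 0, "wx": 0, "wy": 0, "wz": 0, "fingers": 0}, {"tx": 0, "ty": 0, "tz": 0, "wx": 0, "wy": 0, "wz": 0, "fingers": 0}]}}

```text
t: 12.6
tcp_pos: [0.518, -0.0752, 0.188]
tcp_rot: [-0.001, 0.652, 0.759, -0.001]
wrist_force: [-0.5, -0.4, -0.0]
finger_gap: 0.0
finger_force: 0.0
```

```bash
python3 - <<'E'
from h import *
np.set_printoptions(precision=4,suppress=True)
c,s=np.cos(.147),np.sin(.147);R=np.array([[c,-s],[s,c]]);t=np.array([.5193,-.1996])
q=ctrl.read_state();print(R.T@(q["tcp_pos"][:2]-t),q["tcp_pos"])
p=eyes.camera("scene")
for py in(.070,.076,.082):
  tip=[.0175,py+.09*np.cos(.85),.058+.09*np.sin(.85)]
  X=np.array([*(R@tip[:2]+t),tip[2]]);print(py,proj(p,X), (proj(p,X)-[250,190])*6.25)
  X=np.array([*(R@[.0175,py]+t),.058]);print(py,(proj(p,X)-[250,190])*6.25)
save(p,"s2.png",(220,130,400,290),4)
E
```

```text
[0.0169 0.1233] [ 0.518  -0.0752  0.188 ]
0.07 [264.4526 198.6628] [90.3287 54.1425]
0.07 [237.7145 219.5145]
0.076 [262.1627 198.3247] [76.0167 52.0293]
0.076 [223.438  217.1929]
0.082 [259.8797 197.9876] [61.748  49.9225]
0.082 [209.2038 214.8782]
```

View pics/s2.png

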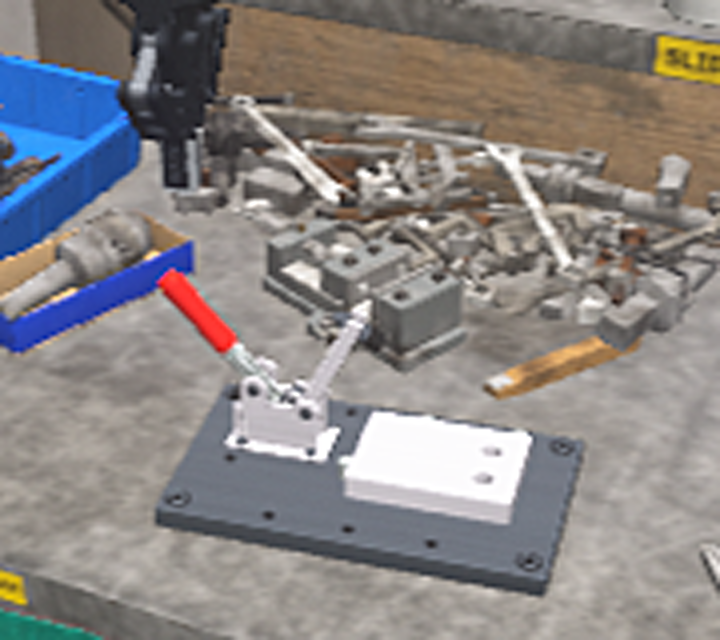

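{"method": "step_arm", "body": {"commands": [{"tx": 0, "ty": 0, "tz": -0.5, "wx": 0, "wy": 0, "wz": 0, "fingers": 0}, {"tx": 0, "ty": 0, "tz": -0.4, "wx": 0, "wy": 0, "wz": 0, "fingers": 0}, {"tx": 0, "ty": 0, "tz": -0.12, "wx": 0, "wy": 0, "wz": 0, "fingers": 0}, {"tx": 0, "ty": 0, "tz": -0.12, "wx": 0, "wy": 0, "wz": 0, "fingers": 0}, {"tx": 0, "ty": 0, "tz": -0.12, "wx": 0, "wy": 0, "wz": 0, "fingers": 0}, {"tx": 0, "ty": 0, "tz": -0.12, "wx": 0, "wy": 0, "wz": 0, "fingers": 0}]}}

```text
t: 13.25
tcp_pos: [0.5189, -0.0757, 0.1201]
tcp_rot: [0.001, 0.652, 0.758, 0.0]
wrist_force: [0.5, -0.4, 3.7]
finger_gap: 0.0001
finger_force: 1.7
```

{"method": "step_arm", "body": {"commands": [{"tx": 0, "ty": 0, "tz": -0.12, "wx": 0, "wy": 0, "wz": 0, "fingers": 0}, {"tx": 0, "ty": 0, "tz": -0.12, "wx": 0, "wy": 0, "wz": 0, "fingers": 0}, {"tx": 0, "ty": 0, "tz": -0.12, "wx": 0, "wy": 0, "wz": 0, "fingers": 0}]}}

```text
t: 13.55
tcp_pos: [0.5186, -0.0755, 0.1016]
tcp_rot: [0.0, 0.652, 0.758, 0.0]
wrist_force: [1.0, -0.6, 4.7]
finger_gap: 0.0002
finger_force: 2.0
```

{"method": "step_arm", "body": {"commands": [{"tx": 0, "ty": 0, "tz": -0.12, "wx": 0, "wy": 0, "wz": 0, "fingers": 0}, {"tx": 0, "ty": 0, "tz": -0.12, "wx": 0, "wy": 0, "wz": 0, "fingers": 0}, {"tx": 0, "ty": 0, "tz": -0.12, "wx": 0, "wy": 0, "wz": 0, "fingers": 0}]}}

```text
t: 13.85
tcp_pos: [0.5184, -0.0752, 0.0833]
tcp_rot: [-0.0, 0.652, 0.758, 0.0]
wrist_force: [-0.9, 1.9, 5.2]
finger_gap: -0.0
finger_force: 2.4
```

{"method": "step_arm", "body": {"commands": [{"tx": 0, "ty": 0, "tz": -0.08, "wx": 0, "wy": 0, "wz": 0, "fingers": 0}, {"tx": 0, "ty": 0, "tz": -0.08, "wx": 0, "wy": 0, "wz": 0, "fingers": 0}]}}

```text
t: 14.05
tcp_pos: [0.5183, -0.075, 0.0754]
tcp_rot: [-0.0, 0.652, 0.758, 0.0]
wrist_force: [-0.7, 3.5, 5.0]
finger_gap: 0.0005
finger_force: 2.8
```

{"method": "step_arm", "body": {"commands": [{"tx": 0, "ty": 0, "tz": -0.04, "wx": 0, "wy": 0, "wz": 0, "fingers": 0}, {"tx": 0, "ty": 0, "tz": -0.03, "wx": 0, "wy": 0, "wz": 0, "fingers": 0}]}}

```text
t: 14.25
tcp_pos: [0.5182, -0.0748, 0.0719]
tcp_rot: [-0.0, 0.652, 0.758, 0.0]
wrist_force: [-1.1, 3.9, 6.9]
finger_gap: 0.0002
finger_force: 3.5
```

{"method": "step_arm", "body": {"commands": [{"tx": 0, "ty": 0, "tz": -0.04, "wx": 0, "wy": 0, "wz": 0, "fingers": 0}, {"tx": 0, "ty": 0, "tz": -0.03, "wx": 0, "wy": 0, "wz": 0, "fingers": 0}]}}

```text
t: 14.45
tcp_pos: [0.5182, -0.0745, 0.0685]
tcp_rot: [-0.001, 0.652, 0.758, 0.0]
wrist_force: [-1.0, 5.4, 7.9]
finger_gap: -0.0002
finger_force: 4.0
```

{"method": "step_arm", "body": {"commands": [{"tx": 0, "ty": 0, "tz": -0.03, "wx": 0, "wy": 0, "wz": 0, "fingers": 0}, {"tx": 0, "ty": 0, "tz": 0, "wx": 0, "wy": 0, "wz": 0, "fingers": 0}]}}

```text
t: 14.65
tcp_pos: [0.5182, -0.0745, 0.0669]
tcp_rot: [-0.001, 0.652, 0.758, 0.0]
wrist_force: [-0.2, 3.2, 4.1]
finger_gap: -0.0002
finger_force: 2.2
```

{"method": "step_arm", "body": {"commands": [{"tx": 0, "ty": 0, "tz": -0.02, "wx": 0, "wy": 0, "wz": 0, "fingers": 0}, {"tx": 0, "ty": 0, "tz": 0, "wx": 0, "wy": 0, "wz": 0, "fingers": 0}]}}

```text
t: 14.85
tcp_pos: [0.5182, -0.0745, 0.066]
tcp_rot: [-0.001, 0.652, 0.759, 0.0]
wrist_force: [-1.0, 4.5, 5.4]
finger_gap: -0.0001
finger_force: 3.1
```

{"method": "step_arm", "body": {"commands": [{"tx": 0, "ty": 0, "tz": -0.02, "wx": 0, "wy": 0, "wz": 0, "fingers": 0}, {"tx": 0, "ty": 0, "tz": 0, "wx": 0, "wy": 0, "wz": 0, "fingers": 0}]}}

```text
t: 15.05
tcp_pos: [0.5183, -0.0745, 0.0653]
tcp_rot: [-0.001, 0.652, 0.758, 0.0]
wrist_force: [-2.4, 6.1, 14.6]
finger_gap: -0.0002
finger_force: 7.5
```

{"method": "step_arm", "body": {"commands": [{"tx": 0, "ty": 0, "tz": -0.02, "wx": 0, "wy": 0, "wz": 0, "fingers": 0}, {"tx": 0, "ty": 0, "tz": 0, "wx": 0, "wy": 0, "wz": 0, "fingers": 0}]}}

```text
t: 15.25
tcp_pos: [0.5184, -0.0745, 0.065]
tcp_rot: [-0.0, 0.652, 0.758, 0.001]
wrist_force: [-7.0, 8.0, 28.9]
finger_gap: -0.0003
finger_force: 15.3
```

{"method": "step_arm", "body": {"commands": [{"tx": 0, "ty": 0, "tz": 0.2, "wx": 0, "wy": 0, "wz": 0, "fingers": 0}, {"tx": 0, "ty": 0, "tz": 0.6, "wx": 0, "wy": 0, "wz": 0, "fingers": 0}, {"tx": 0, "ty": 0, "tz": 0.8, "wx": 0, "wy": 0, "wz": 0, "fingers": 0}, {"tx": 0, "ty": 0, "tz": 0.8, "wx": 0, "wy": 0, "wz": 0, "fingers": 0}, {"tx": 0, "ty": -0.5, "tz": 0.8, "wx": 0, "wy": 0, "wz": 0, "fingers": 0}, {"tx": -0.5, "ty": -0.7, "tz": 0.4, "wx": 0, "wy": 0, "wz": 0, "fingers": 0}, {"tx": -0.5, "ty": -0.7, "tz": 0, "wx": 0, "wy": 0, "wz": 0, "fingers": 0}, {"tx": -0.3, "ty": -0.7, "tz": 0, "wx": 0, "wy": 0, "wz": 0, "fingers": 0}, {"tx": 0, "ty": -0.6, "tz": 0, "wx": 0, "wy": 0, "wz": 0, "fingers": 0}, {"tx": 0, "ty": 0, "tz": 0, "wx": 0, "wy": 0, "wz": 0, "fingers": 0}, {"tx": 0, "ty": 0, "tz": 0, "wx": 0, "wy": 0, "wz": 0, "fingers": 0}]}}

```text
t: 16.35
tcp_pos: [0.4531, -0.2357, 0.244]
tcp_rot: [-0.0, 0.652, 0.758, -0.0]
wrist_force: [0.5, 0.7, -0.7]
finger_gap: 0.0002
finger_force: 0.0
```

```bash
python3 - <<'E'
from h import *
p=eyes.camera("scene");a=cv2.resize(p["frame"][185:285,250:375],(500,400),interpolation=2)
w=eyes.camera("wrist");np.savez("w6.npz",f=w["frame"],K=w["mtx"],T=w["T"]);save(w,"w6.png",(180,0,480,260),2.3)
cv2.imwrite("pics/s3.png",a[:,:,::-1])
E
```

```text
(no output)
```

View pics/s3.png

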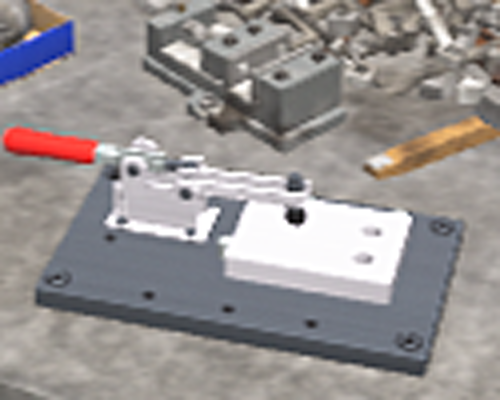

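View pics/w6.png

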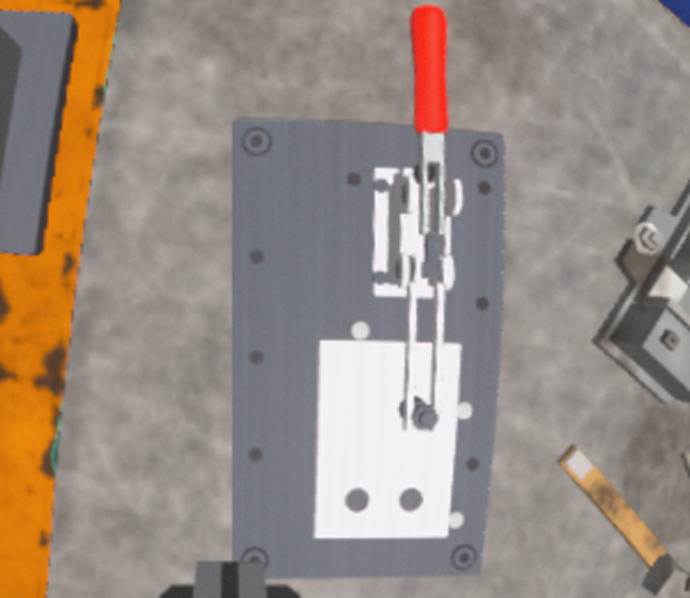

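The handle is level (red grip at 5–95, 145 in the scene crop) and the pad sits on the plate (295, 215). The plate touches the end pin (360, 330) and both rear pins (464, 410 and 456, 520).

```bash
python3 -c "
from rig import ctrl
print(ctrl.finish_job())"
```

```text
the job is handed in; nothing more can be done
None
```

The plate sits against both rear pins and the end pin, the toggle clamp is fully down with its pad on the plate, and the job was handed in at about 16 s. The hardest plate push read about 9 N and the handle press about 30 N.

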